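# Open the terminal cover of the pottery wheel's drive box

## Task

Press the snap catch on the wheel's drive box fully in, then gently push the released terminal cover along its guides until it is completely out of them, and leave it lying flat on the bare end of the box's top. Grasp nothing: press and push with the fingertips, do not lift the cover, and leave the cup, the jar and the screwdriver where they are.

Things in the scene. Friction and masses are not known exactly. Their poses are not given: they have to be found in the camera images.
- drive_box: Grey metal box, 280 x 180 x 50 mm (x, y, z), fixed to the bench, turned by up to 0.45 rad. Origin: centre of its underside; its flat top is 50 mm higher. The cover slides off along its +x axis, roughly away from the robot. Its top is bare and level with the seat from x = -32 to x = +140 mm, but for the catch: the cover is to end there. All positions below are in this frame.
- seat (a point): Centre of the cover's seat, at x = -78, y = -20, z = 50 mm of the box, over a well with terminals. Lipped dark steel guides, 14 mm high, 8 mm thick, from x = -125 to -32 mm, at y = -20 +- 41 mm, reach over the cover's side edges, so that it can only slide to +x. Behind the cover is a stop 6 mm high, x = -130 to -125 mm.
- terminal_cover: Loose white plastic cover, a plate 90 x 70 x 6 mm (x, y, z), 80 g, with an upright rib across it. Origin: centre of its underside. Its axes are those of the box at the start; shut, its origin is near x = -78, y = -20, z = 50 mm of the box. It is wholly out of the guides when its origin is past x = +13 mm of the box.
- cover_rib (a point): Centre of the upright rib on the cover: 8 mm thick along x, 44 mm long along y, 24 mm high, standing on the plate; this point is 20 mm behind (-x of) the cover's centre, 18 mm above its underside and 12 mm below the rib's top. Push the rib's -x face. The cover slides freely, with well under 2 N, once released.
- catch_pad (a point): Centre of the upper face of the catch's white square press pad, 28 x 28 mm, at x = -22, y = +60 mm of the box, beside the seat; collar 40 x 40 x 8 mm. Out, it is 22 mm above the box's top; fully pressed, 10 mm. A bar from the pad lies across the front of the cover and blocks it; pressing the pad straight down sinks the bar below the box's top.
- catch (a joint): How far the catch is pressed in (down), in m: 0 = out, 0.012 = fully in; it starts between 0 and 0.002. It moves against about 3.5 N of friction, has no return spring and stays where it is left; the cover is free from 0.008.
- bisque_cup: Terracotta cup, 76 mm across, 85 mm high, standing on the bench beside the box. Origin: centre of its underside. Leave alone.
- glaze_jar: White jar with a lid, 64 mm across, 80 mm high, standing on the bench beside the box. Origin: centre of its underside. Leave alone.
- screwdriver: Wooden-handled screwdriver lying on the bench beside the box. Origin: under its middle. Leave alone.

How it is judged:
On the way, in this order (a step that is already met when the one before it is completed fails the run):
1. the catch is pressed in (at least 10 of 12 mm) with the cover still in its seat (value of joint catch above 0.01 m and x of terminal_cover in the frame of drive_box below -0.065 m), for 0.1 s.
2. the cover is out of its guides, flat on the box's top (x of terminal_cover in the frame of drive_box above 0.01 m and z of terminal_cover in the frame of drive_box between 0.047 and 0.054 m and angle between terminal_cover's own z axis and vertical below 0.08 rad), for 0.1 s.
At the end, for the whole second after the job is handed in: The cover lies at rest and flat (tilt under 0.08 rad) on the box's top, wholly out of its guides (its centre more than 10 mm and less than 130 mm to +x of the box's centre, within 90 mm sideways), and the catch is still pressed in (at least 9.5 of 12 mm) (all of step 2 and x of terminal_cover in the frame of drive_box below 0.13 m and y of terminal_cover in the frame of drive_box between -0.09 and 0.09 m and linear speed of terminal_cover below 0.02 m/s and value of joint catch above 0.0095 m); the robot touches nothing.
It fails at once if the cover is lifted more than 7 mm off the box's top, or tipped over 0.2 rad (z of terminal_cover in the frame of drive_box above 0.057 m or angle between terminal_cover's own z axis and vertical above 0.2 rad).
It fails at once if the cover is gripped or rammed (fingers on it with over 30 N) (contact force between the fingers and terminal_cover above 30 N).
It fails at once if the cover falls off the box (z of terminal_cover in the frame of drive_box below 0.03 m).
It fails at once if the cup, the jar or the screwdriver is moved more than 20 mm (distance of any of bisque_cup, glaze_jar, screwdriver from where it was at the start of the episode above 0.02 m).
It also fails if it takes over 38 s, if anything falls off the work surface, if the arm or the gripper's body presses on something with over 40 N, if the wrist force passes 120 N, or if a joint passes its speed limit or range.

## Robot

A 7-joint arm with a two-finger parallel gripper is mounted at the origin on the work surface. World frame = base frame: x ahead of the robot, y to its left, z up, the work surface at z = 0. Lengths are in m, angles in rad, forces in N, time in s.
With the tool pointing down it reaches from about 0.425 to 0.875 m from the base axis. Payload 4.7 kg.
Tool frame: the origin (TCP) lies on the centre line of the jaws, within the pads' length; the fingertips stand ahead of it and the grasp point (between the pads) lies 2 mm behind it (nose_length is the z of the fingertips in the tool frame, in m); z points along the fingers, y is the line along which they close (so a half turn about z gives the same grasp; the last joint's range is limited). The gripper opens to 87 mm and grips with 3 to 60 N. Pads are 19 mm wide; open, the fingers measure 117 mm over their backs; the gripper's body (75 mm by 190 mm) begins 51 mm behind the grasp point.
Start: joints at [-1.165, 0.321, -0.07, 1.45, 0.023, 1.371, -0.057], TCP at [0.248, 0.601, 0.24] pointing down, gripper open.
Joint ranges: [-2.86, 2.86], [-0.3, 2.09], [-1.38, 1.24], [0.06, 2.45], [-1.56, 4.7], [0.09, 2.05], [-2.69, 2.69]. Speed limits (rad/s): [2.57, 2.57, 3.14, 3.14, 3.14, 3.14, 3.14].

## Interface

Orientations are given as a rotation vector (axis times angle).
In Python, from bench import * gives the robot as it stands.
- The arm moves only by the tool send_rows, never from a script. Its arguments are lists of equal length, an entry for each row: "xyz": the shift along the tool's x, y, z in mm, a list of three; "dr": the turn, a rotation vector about the tool's x, y, z in rad, a list of three. A call has exactly 10 rows; each row is the pose to reach, as a shift and turn from the pose commanded when the call began, along the tool's axes at that moment; what a row does not reach only later rows make up. A row lasts 1/12 s, in which the tool goes at most 41.7 mm and 7.16 degrees, less where a joint would pass 70% of its speed; a pose out of reach is approached as far as the arm can. A call with a gripper value outside its range is refused whole. "jaw" is the finger opening in mm, from 0 to 87, set as the call begins (left out, the last holds). The fingers move at their own pace and stop on an object; "grip_force" is the grip in N (left out, the last holds). Time passes only in rows, so rows that repeat a pose let the fingers close, or fill a call up. It gives the time, the measured TCP pose, the force, the opening and the grip force at its end, in the units of the state.
- get_state(): the state, without advancing time (a new reading comes with each control period).
- get_image(name): name is "side" or "top"; returns the picture (420x560x3 uint8, red, green, blue); there is no depth.
- calibration(name): a dict with "vfov" (degrees; the focal length in pixels is half the picture's height over the tangent of half this angle, whatever the lens; pixels are square), "cx", "cy" (the principal point, pixels), "k1" (the pictures are not rectified: a ray, as slopes to the right and down, at radius r is drawn at 1 + k1 r^2 times it, then the intrinsics apply), "rvec" (rotation vector, rad) and "tvec" (3), from world to camera coordinates, as OpenCV has them. Camera axes: x right, y down, z forward; pixel columns grow to the right and rows downward; lengths in m; the calibration is good to about 2 mm. A picture is of the moment at which its call begins. calibration takes no time and is no camera call.
- close_job(): hands the job in; it is judged then, once.
The state is a dict: "time": time; "joint_positions": joint angles; "qd": joint speeds; "joint_torque": joint torques, N m; "position": TCP position; "tool_rot": TCP orientation; "ft_force": force on the tool from outside, world axes, zero at the start; "torque": the same for the moment, N m; "grip_width": opening from 0.0 (shut) to 1.0 (fully open); "grip_force": force on a finger pad.
Only numpy, scipy, OpenCV 4.12 (cv2) and the standard library are available. Lean on these libraries where they do the work, as an engineer would, in place of code of your own. Each camera call takes 0.05 s, during which the arm holds its last target. There are 200 camera calls.

## Working session

There is one attempt and no reset: what is moved stays moved. The work goes in short steps, Python scripts to look and compute and a tool call to move; the robot and the scene stay as the last step left them, time stands still between calls to the robot, and variables do not carry over. Pictures are saved under pics/ and viewed, at most 10 in all, crops included, and the job is handed in when it is done.

Besides the shell and the picture viewer there is one more tool, called after ">>>" in YAML: its name, and indented under it one key for each argument. send_rows: Moves the arm, as the interface text tells. Its arguments: {"type":"object","properties":{"xyz":{"type":"array"},"dr":{"type":"array"},"jaw":{"type":"number"},"grip_force":{"type":"number"}},"required":["xyz","dr"]}

```bash
mkdir -p pics; python3 - <<'E'
from bench import *
import cv2
for n in("top","side"):
    cv2.imwrite(f"pics/{n}0.png",get_image(n)[:,:,::-1]); print(n,calibration(n))
s=get_state(); print(s)
try: print(nose_length)
except Exception as e: print(e)
E
```

```text
top {'vfov': 52.39373892141536, 'cx': 280.8889717889787, 'cy': 213.61076259331332, 'k1': 0.03203663703032424, 'rvec': array([ 2.13748073, -2.18188614,  0.15085655]), 'tvec': array([0.05085706, 0.61017613, 0.89935681])}
side {'vfov': 47.300428424305295, 'cx': 279.52352188970303, 'cy': 212.33843262382968, 'k1': 0.041034977556698916, 'rvec': array([ 2.31735073, -0.85350113,  0.28266925]), 'tvec': array([-0.42974248,  0.38298089,  0.74532883])}
{'time': 0.1, 'joint_positions': array([-1.16491725,  0.32175242, -0.07008131,  1.45157216,  0.02263103,
        1.37081873, -0.05688193]), 'qd': array([ 2.68557384e-04,  4.00223274e-04,  1.56036380e-03, -4.56059139e-03,
       -4.68310781e-05, -8.28782381e-04,  1.03473659e-03]), 'joint_torque': array([-3.90209216e-04, -4.92570841e+01, -4.05937890e-01, -3.13398206e+01,
       -6.38977136e-02,  3.94840585e-02,  6.54842597e-05]), 'position': array([0.24806351, 0.60028192, 0.23855894]), 'tool_rot': array([-6.11358243e-01, -3.08130941e+00,  2.74959310e-03]), 'ft_force': array([ 0.07028792, -0.1661286 , -0.476851  ]), 'torque': array([-0.00466948, -0.02785072, -0.00273862]), 'grip_force': 0.0, 'grip_width': 0.998185928903968}
0.017
```

View pics/top0.png

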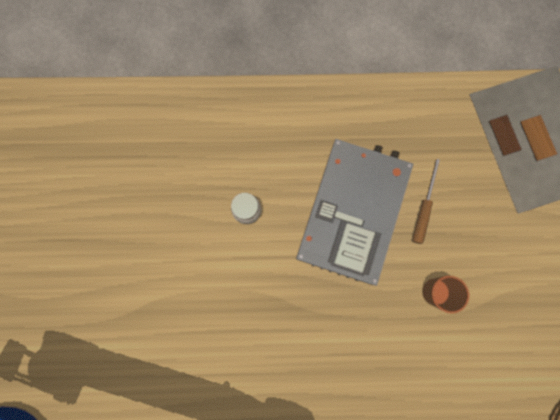

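View pics/side0.png

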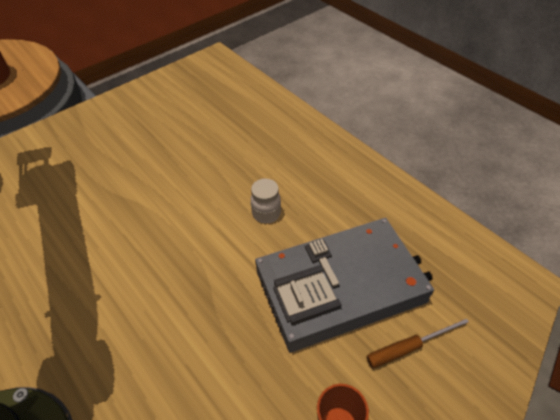

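The top view shows the box with corners near (338,141), (412,163), (377,284), (298,258), the catch pad near (327,211) with its bar to (362,220), and the white cover near (355,248). The jar is at (246,208), the screwdriver at (425,215) and the cup at (447,294). The side view shows the same layout, with the pad near (318,248).

```bash
cat > h.py <<'E'
import numpy as np, cv2
from bench import *
from scipy.spatial.transform import Rotation as R
def cam(n):
    c=calibration(n); f=210/np.tan(np.radians(c["vfov"]/2))
    K=np.array([[f,0,c["cx"]],[0,f,c["cy"]],[0,0,1]]); return K,np.array([c["k1"],0,0,0,0.]),c["rvec"],c["tvec"]
def ray(n,px,z):
    K,D,r,t=cam(n); M=cv2.Rodrigues(r)[0]
    u=cv2.undistortPoints(np.float64(px).reshape(-1,1,2),K,D)[:,0]
    d=np.c_[u,np.ones(len(u))]@M; o=-M.T@t
    return o+d*((z-o[2])/d[:,2])[:,None]
def proj(n,P):
    K,D,r,t=cam(n); return cv2.projectPoints(np.float64(P).reshape(-1,1,3),r,t,K,D)[0][:,0]
E
python3 - <<'E'
from h import *
for n,roi in(("top",(130,295,285,420)),("side",(210,360,245,440))):
    im=cv2.imread(f"pics/{n}0.png"); K,D,r,t=cam(n); print(n,"cam at",-cv2.Rodrigues(r)[0].T@t)
    y0,y1,x0,x1=roi; sub=im[y0:y1,x0:x1]; hsv=cv2.cvtColor(sub,cv2.COLOR_BGR2HSV)
    m=((hsv[...,1]<70)).astype(np.uint8)*255
    m=cv2.morphologyEx(m,cv2.MORPH_OPEN,np.ones((7,7)))
    c=max(cv2.findContours(m,0,2)[0],key=cv2.contourArea)[:,0]+[x0,y0]
    P=ray(n,c,.05)[:,:2]*1000
    rc=cv2.minAreaRect(P.astype(np.float32)); print("rect",rc)
    v=cv2.resize(sub,None,fx=3.5,fy=3.5,interpolation=cv2.INTER_CUBIC)
    cv2.polylines(v,[((cv2.boxPoints(cv2.minAreaRect(c.astype(np.float32)))-[x0,y0])*3.5).astype(int)],True,(0,255,0),1)
    cv2.imwrite(f"pics/{n}1.png",v)
E
```

```text
top cam at [0.49067375 0.04956834 0.96980734]
rect ((615.31494140625, -123.98469543457031), (182.02230834960938, 287.71099853515625), 70.50753021240234)
side cam at [ 0.2244243  -0.42546266  0.80961922]
rect ((608.4528198242188, -129.98133850097656), (196.34515380859375, 291.0860900878906), 70.51004791259766)
```

View pics/top1.png

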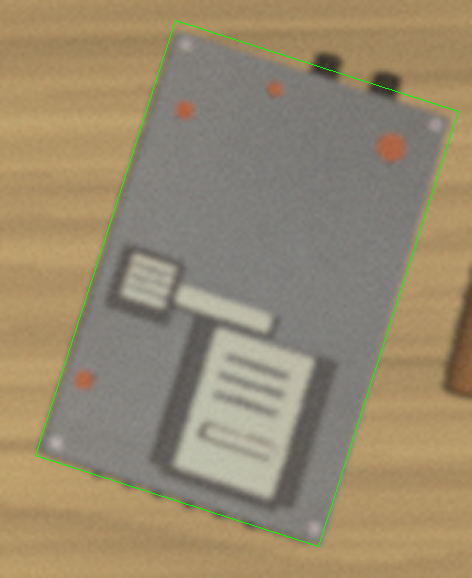

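View pics/side1.png

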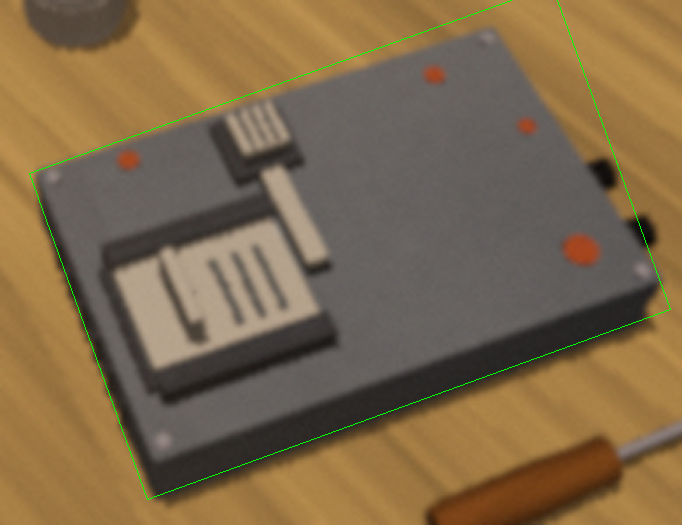

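Both crops show the four corner screws clearly. In the top crop they are at (186,45), (435,125), (315,528) and (56,443), and the pad is at about (150,280). In the side crop they are at (487,39), (642,270), (162,440) and (52,177), and the pad is at about (259,128). The rib runs across the rear part of the cover.

```bash
python3 - <<'E'
from h import *
S={"top":[(186,45),(435,125),(315,528),(56,443)],"side":[(487,39),(642,270),(162,440),(52,177)]}
off={"top":(285,130),"side":(245,210)}
pad={"top":(150,280),"side":(259,128)}
C=[];A=[]
for n in S:
    P=ray(n,np.array(S[n])/3.5+off[n],.05)[:,:2]
    c=P.mean(0); ax=(P[0]+P[1]-P[2]-P[3]); a=np.arctan2(ax[1],ax[0]); ay=P[0]+P[3]-P[1]-P[2]
    L=[np.linalg.norm(P[i]-P[(i+1)%4])*1e3 for i in range(4)]
    print(n,c,a,np.arctan2(ay[1],ay[0])-np.pi/2,L); C.append(c);A.append(a)
    q=ray(n,[np.array(pad[n])/3.5+off[n]],.071)[0,:2]
    e=np.array([[np.cos(a),np.sin(a)],[-np.sin(a),np.cos(a)]]); print(" pad world",q,"box",e@(q-c))
c=np.mean(C,0);a=np.mean(A);print("mean",c,a)
np.save("box.npy",[*c,a])
Rz=np.array([[np.cos(a),-np.sin(a)],[np.sin(a),np.cos(a)]])
for nm,p in dict(pad=(-.022,.06),ribback=(-.102,-.02),ribend=(-.102+.1,-.02),fc=(.03,-.02)).items(): print(nm,c+Rz@p)
s=get_state();r=R.from_rotvec(s["tool_rot"]).as_matrix();print(r.round(4),s["position"])
E
```

```text
top [ 0.61331801 -0.12509704] -0.34143498213605233 -0.3390096784339003 [np.float64(164.26014643248047), np.float64(264.1818650364053), np.float64(165.37205338317023), np.float64(265.0995009458271)]
 pad world [ 0.61272011 -0.06137019] box [-0.02190166  0.05984803]
side [ 0.61134044 -0.12149548] -0.3436065611986173 -0.33919589440464226 [np.float64(163.69987658974452), np.float64(265.08313703935056), np.float64(163.42743965728982), np.float64(264.6542093498352)]
 pad world [ 0.61022098 -0.05977626] box [-0.0218463   0.05773434]
mean [ 0.61232922 -0.12329626] -0.34252077166733486
pad [ 0.61175893 -0.05939262]
ribback [ 0.50953705 -0.1078765 ]
ribend [ 0.60372815 -0.14146275]
fc [ 0.63386931 -0.15221035]
[[-9.243e-01  3.818e-01 -6.000e-04]
 [ 3.818e-01  9.242e-01 -1.700e-03]
 [-1.000e-04 -1.800e-03 -1.000e+00]] [0.24806351 0.60028192 0.23855894]
```

>>> send_rows:
  xyz:
    - [-15,-12,0]
    - [-45,-36,0]
    - [-75,-60,0]
    - [-105,-84,0]
    - [-135,-108,0]
    - [-165,-132,0]
    - [-195,-156,0]
    - [-225,-180,0]
    - [-255,-204,0]
    - [-285,-228,0]
  dr:
    - [0,0,0]
    - [0,0,-0.01]
    - [0,0,-0.01]
    - [0,0,-0.02]
    - [0,0,-0.02]
    - [0,0,-0.03]
    - [0,0,-0.03]
    - [0,0,-0.04]
    - [0,0,-0.05]
    - [0,0,-0.05]
  jaw: 0
  grip_force: 5

```text
time: 0.93
position: [0.4249, 0.2792, 0.2393]
tool_rot: [-0.534, -3.096, 0.0]
ft_force: [1.0, 0.2, -1.2]
grip_width: 0.329
grip_force: 0.0
```

```bash
cat > go.py <<'E'
import sys
from h import *
# shift in tool axes (mm) from the measured pose to box-frame tip targets given as x,y,z mm
bx,by,a=np.load("box.npy"); s=get_state(); M=R.from_rotvec(s["tool_rot"])
print("t",s["time"],"pos",s["position"].round(4),"F",s["ft_force"].round(2),"w",round(s["grip_width"],3))
B=R.from_rotvec([0,0,a]); 
G=R.from_matrix(np.c_[-B.as_matrix()[:,0],B.as_matrix()[:,1],[0,0,-1]])
print("dr",(M.inv()*G).as_rotvec().round(3))
tip=s["position"]+M.apply([0,0,.017]); print("tip box mm",(B.inv().apply(tip-[bx,by,0])*1000).round(1))
for g in sys.argv[1:]:
    p=np.array(eval(g))/1000; w=B.apply(p)+[bx,by,0]-G.apply([0,0,.017])
    print(g,"->",(M.inv().apply(w-s["position"])*1000).round(1), "px top",proj("top",w).round(0))
E
python3 go.py -22,60,172 -22,60,90
```

```text
t 0.9333 pos [0.4249 0.2792 0.2393] F [ 1.03  0.19 -1.24] w 0.329
dr [-0.    -0.     0.001]
tip box mm [-311.7  316.2  222.3]
-22,60,172 -> [-289.4 -256.5   50.3] px top [[334. 202.]]
-22,60,90 -> [-289.4 -256.5  132.3] px top [[329. 208.]]
```

>>> send_rows:
  xyz:
    - [-30,-26,0]
    - [-60,-53,0]
    - [-90,-79,0]
    - [-120,-106,0]
    - [-150,-132,0]
    - [-180,-159,5]
    - [-210,-185,10]
    - [-240,-212,20]
    - [-270,-239,30]
    - [-290,-257,50]
  dr:
    - [0,0,0]
    - [0,0,0]
    - [0,0,0]
    - [0,0,0]
    - [0,0,0]
    - [0,0,0]
    - [0,0,0]
    - [0,0,0]
    - [0,0,0]
    - [0,0,0]

```text
time: 1.77
position: [0.6138, -0.063, 0.1908]
tool_rot: [0.539, 3.09, -0.002]
ft_force: [0.3, 0.8, 1.0]
grip_width: 0.007
grip_force: 0.0
```

>>> send_rows:
  xyz:
    - [0,0,15]
    - [0,0,35]
    - [0,0,55]
    - [0,0,70]
    - [0,0,80]
    - [0,0,85]
    - [0,0,85]
    - [0,0,85]
    - [0,0,85]
    - [0,0,85]
  dr:
    - [0,0,0]
    - [0,0,0]
    - [0,0,0]
    - [0,0,0]
    - [0,0,0]
    - [0,0,0]
    - [0,0,0]
    - [0,0,0]
    - [0,0,0]
    - [0,0,0]

```text
time: 2.6
position: [0.6125, -0.0582, 0.1058]
tool_rot: [0.534, 3.094, 0.001]
ft_force: [-0.3, -1.1, -0.8]
grip_width: 0.009
grip_force: 0.0
```

```bash
python3 go.py -22,60,72 -22,60,60
python3 -c "
from h import *
cv2.imwrite('pics/s2.png',cv2.resize(get_image('side')[180:360,220:440,::-1],None,fx=3,fy=3))"
```

```text
t 2.6 pos [ 0.6125 -0.0582  0.1058] F [-0.32 -1.14 -0.82] w 0.009
dr [0.001 0.002 0.001]
tip box mm [-21.7  61.4  88.8]
-22,60,72 -> [ 0.3 -1.4 16.8] px top [[328. 209.]]
-22,60,60 -> [ 0.3 -1.4 28.8] px top [[327. 210.]]
```

View pics/s2.png

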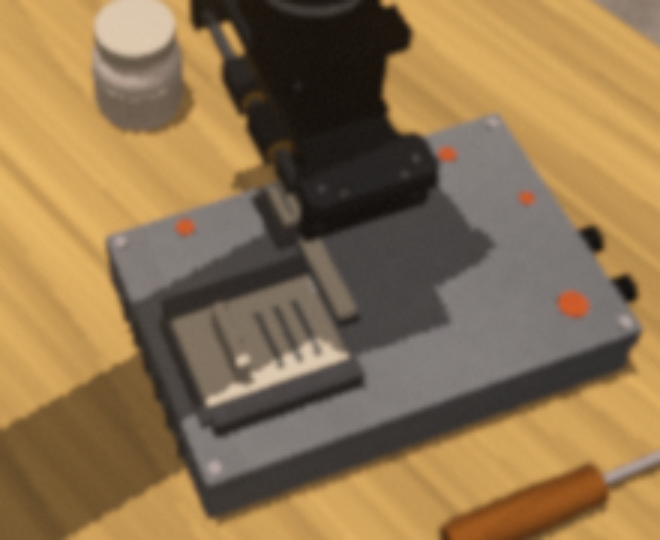

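The side view shows the closed fingers over the pad near (290,200) in the crop, with the gripper body in front of them. The cover is still seated and the cup, jar and screwdriver are clear. I'll press down slowly now.

>>> send_rows:
  xyz:
    - [0,-1,6]
    - [0,-1,11]
    - [0,-1,15]
    - [0,-1,17]
    - [0,-1,19]
    - [0,-1,21]
    - [0,-1,23]
    - [0,-1,25]
    - [0,-1,27]
    - [0,-1,28]
  dr:
    - [0,0,0]
    - [0,0,0]
    - [0,0,0]
    - [0,0,0]
    - [0,0,0]
    - [0,0,0]
    - [0,0,0]
    - [0,0,0]
    - [0,0,0]
    - [0,0,0]

```text
time: 3.48
position: [0.6112, -0.0591, 0.0773]
tool_rot: [-0.534, -3.095, -0.001]
ft_force: [-6.9, -0.1, 16.1]
grip_width: 0.006
grip_force: 7.5
```

>>> send_rows:
  xyz:
    - [0,0,0.5]
    - [0,0,1]
    - [0,0,1]
    - [0,0,1.5]
    - [0,0,1.5]
    - [0,0,2]
    - [0,0,2]
    - [0,0,2]
    - [0,0,2]
    - [0,0,2]
  dr:
    - [0,0,0]
    - [0,0,0]
    - [0,0,0]
    - [0,0,0]
    - [0,0,0]
    - [0,0,0]
    - [0,0,0]
    - [0,0,0]
    - [0,0,0]
    - [0,0,0]

```text
time: 4.32
position: [0.6112, -0.0591, 0.0773]
tool_rot: [-0.534, -3.095, -0.002]
ft_force: [-8.9, 1.4, 18.9]
grip_width: 0.003
grip_force: 9.8
```

```bash
python3 go.py -22,60,60
```

```text
t 4.3167 pos [ 0.6112 -0.0591  0.0773] F [-8.94  1.42 18.92] w 0.003
dr [ 0.001 -0.001  0.001]
tip box mm [-22.6  60.1  60.3]
-22,60,60 -> [-0.6 -0.1  0.3] px top [[327. 210.]]
```

>>> send_rows:
  xyz:
    - [0,0,-10]
    - [0,0,-25]
    - [0,0,-42]
    - [15,-13,-46]
    - [35,-30,-46]
    - [55,-47,-46]
    - [75,-64,-46]
    - [88,-75,-46]
    - [94,-80,-46]
    - [94,-80,-46]
  dr:
    - [0,0,0]
    - [0,0,0]
    - [0,0,0]
    - [0,0,0]
    - [0,0,0]
    - [0,0,0]
    - [0,0,0]
    - [0,0,0]
    - [0,0,0]
    - [0,0,0]

```text
time: 5.15
position: [0.4951, -0.1035, 0.1206]
tool_rot: [0.537, 3.095, 0.001]
ft_force: [-0.1, -0.0, -0.2]
grip_width: 0.007
grip_force: 0.0
```

```bash
python3 go.py -117,-20,64 -78,-20,64
python3 -c "
from h import *
cv2.imwrite('pics/s3.png',cv2.resize(get_image('side')[180:360,220:440,::-1],None,fx=3,fy=3))"
```

```text
t 5.15 pos [ 0.4951 -0.1035  0.1206] F [-0.05 -0.02 -0.21] w 0.007
dr [ 0.001  0.    -0.001]
tip box mm [-117.1  -20.8  103.6]
-117,-20,64 -> [-0.1  0.7 39.6] px top [[350. 265.]]
-78,-20,64 -> [-39.1   0.8  39.6] px top [[356. 247.]]
```

View pics/s3.png

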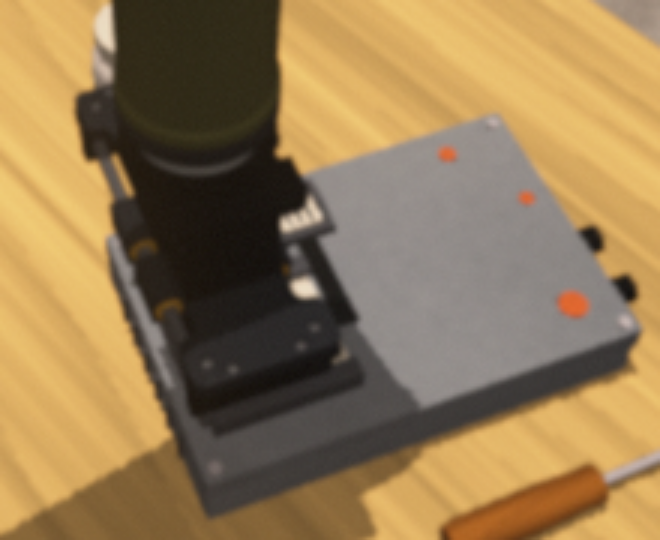

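The bar has sunk, leaving a dark slot near (338,285) in the crop. The pad is down and the cover is still seated. Next I'll lower the fingers behind the rib.

>>> send_rows:
  xyz:
    - [0,1,4]
    - [0,1,9]
    - [0,1,14]
    - [0,1,19]
    - [0,1,24]
    - [0,1,29]
    - [0,1,33]
    - [0,1,36]
    - [0,1,38]
    - [0,1,38]
  dr:
    - [0,0,0]
    - [0,0,0]
    - [0,0,0]
    - [0,0,0]
    - [0,0,0]
    - [0,0,0]
    - [0,0,0]
    - [0,0,0]
    - [0,0,0]
    - [0,0,0]

```text
time: 6.03
position: [0.496, -0.102, 0.0821]
tool_rot: [-0.534, -3.095, 0.0]
ft_force: [-0.3, 0.8, 0.0]
grip_width: 0.007
grip_force: 0.0
```

>>> send_rows:
  xyz:
    - [-1,0,0]
    - [-2,0,0]
    - [-3,0,0]
    - [-5,0,0]
    - [-7,0,0]
    - [-9,0,0]
    - [-11,0,0]
    - [-13,0,0]
    - [-15,0,0]
    - [-17,0,0]
  dr:
    - [0,0,0]
    - [0,0,0]
    - [0,0,0]
    - [0,0,0]
    - [0,0,0]
    - [0,0,0]
    - [0,0,0]
    - [0,0,0]
    - [0,0,0]
    - [0,0,0]

```text
time: 6.87
position: [0.5125, -0.1077, 0.0825]
tool_rot: [-0.534, -3.096, -0.0]
ft_force: [-0.2, 0.2, 0.8]
grip_width: 0.009
grip_force: 0.4
```

```bash
python3 go.py 3,-20,65
```

```text
t 6.8667 pos [ 0.5125 -0.1077  0.0825] F [-0.16  0.2   0.79] w 0.009
dr [ 0.    -0.     0.001]
tip box mm [-99.3 -18.9  65.5]
3,-20,65 -> [-102.3   -1.2    0.5] px top [[367. 211.]]
```

>>> send_rows:
  xyz:
    - [-3,0,0]
    - [-6,0,0]
    - [-9,0,0]
    - [-12,-1,0]
    - [-15,-1,0]
    - [-18,-1,0]
    - [-21,-1,0]
    - [-24,-1,0]
    - [-27,-1,0]
    - [-30,-1,0]
  dr:
    - [0,0,0]
    - [0,0,0]
    - [0,0,0]
    - [0,0,0]
    - [0,0,0]
    - [0,0,0]
    - [0,0,0]
    - [0,0,0]
    - [0,0,0]
    - [0,0,0]

```text
time: 7.7
position: [0.5406, -0.1187, 0.0825]
tool_rot: [0.534, 3.096, 0.0]
ft_force: [0.0, 0.7, 0.1]
grip_width: 0.004
grip_force: 0.2
```

```bash
python3 go.py 3,-20,65
python3 -c "
from h import *
cv2.imwrite('pics/s4.png',cv2.resize(get_image('side')[180:360,220:440,::-1],None,fx=3,fy=3))"
```

```text
t 7.7 pos [ 0.5406 -0.1187  0.0825] F [0.02 0.73 0.14] w 0.004
dr [0.    0.    0.001]
tip box mm [-69.1 -19.8  65.5]
3,-20,65 -> [-72.1  -0.2   0.5] px top [[367. 211.]]
```

View pics/s4.png

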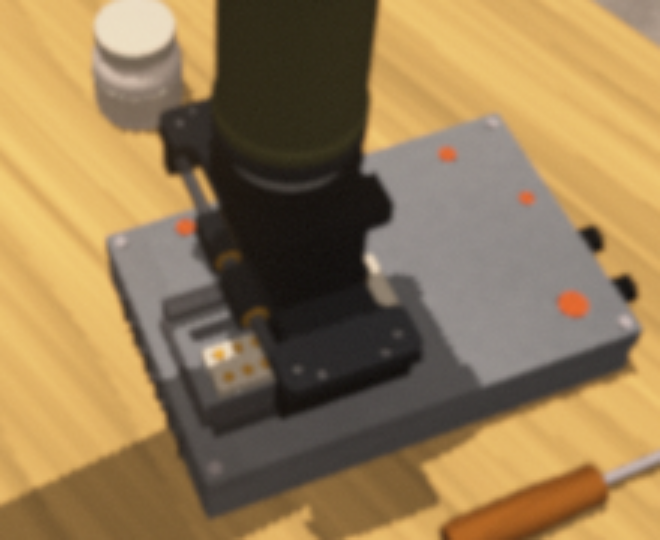

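The cover is sliding: the terminals are exposed near (235,360) in the crop and its front edge shows past the bar slot near (380,285). I'll keep pushing.

>>> send_rows:
  xyz:
    - [-3,0,0]
    - [-6,0,0]
    - [-9,0,0]
    - [-12,0,0]
    - [-15,0,0]
    - [-18,0,0]
    - [-21,0,0]
    - [-24,0,0]
    - [-27,0,0]
    - [-30,0,0]
  dr:
    - [0,0,0]
    - [0,0,0]
    - [0,0,0]
    - [0,0,0]
    - [0,0,0]
    - [0,0,0]
    - [0,0,0]
    - [0,0,0]
    - [0,0,0]
    - [0,0,0]

```text
time: 8.58
position: [0.5688, -0.1288, 0.0826]
tool_rot: [-0.534, -3.096, -0.0]
ft_force: [-0.0, -0.1, 0.1]
grip_width: 0.007
grip_force: 0.3
```

>>> send_rows:
  xyz:
    - [-3,0,0]
    - [-5,0,0]
    - [-8,0,0]
    - [-10,0,0]
    - [-13,0,0]
    - [-15,0,0]
    - [-18,0,0]
    - [-20,0,0]
    - [-23,0,0]
    - [-25,0,0]
  dr:
    - [0,0,0]
    - [0,0,0]
    - [0,0,0]
    - [0,0,0]
    - [0,0,0]
    - [0,0,0]
    - [0,0,0]
    - [0,0,0]
    - [0,0,0]
    - [0,0,0]

```text
time: 9.42
position: [0.5925, -0.1373, 0.0826]
tool_rot: [0.534, 3.095, -0.0]
ft_force: [-0.9, 0.2, 0.1]
grip_width: 0.006
grip_force: 0.3
```

>>> send_rows:
  xyz:
    - [-2,0,0]
    - [-4,0,0]
    - [-6,0,0]
    - [-8,0,0]
    - [-10,0,0]
    - [-12,0,0]
    - [-14,0,0]
    - [-16,0,0]
    - [-17,0,0]
    - [-17,0,0]
  dr:
    - [0,0,0]
    - [0,0,0]
    - [0,0,0]
    - [0,0,0]
    - [0,0,0]
    - [0,0,0]
    - [0,0,0]
    - [0,0,0]
    - [0,0,0]
    - [0,0,0]

```text
time: 10.25
position: [0.6084, -0.143, 0.0826]
tool_rot: [0.534, 3.095, -0.0]
ft_force: [0.1, -0.3, 1.4]
grip_width: 0.006
grip_force: 0.0
```

```bash
python3 go.py 3,-20,65
python3 -c "
from h import *
cv2.imwrite('pics/s5.png',cv2.resize(get_image('side')[180:360,220:440,::-1],None,fx=3,fy=3))"
```

```text
t 10.25 pos [ 0.6084 -0.143   0.0826] F [ 0.11 -0.29  1.43] w 0.006
dr [0.    0.001 0.001]
tip box mm [  2.9 -19.8  65.6]
3,-20,65 -> [-0.1 -0.2  0.6] px top [[367. 211.]]
```

View pics/s5.png

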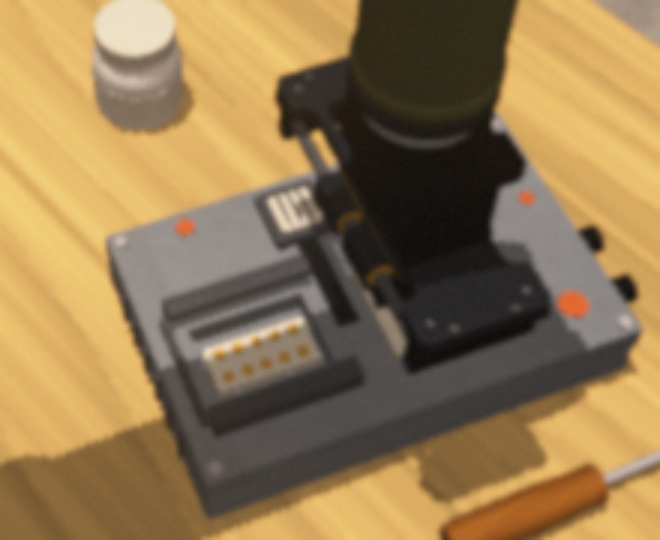

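The cover's rear edge, near (390,310) in the crop, is well clear of the guides. I'll back off, rise, and check from a clear view.

>>> send_rows:
  xyz:
    - [2,0,0]
    - [5,0,0]
    - [8,0,0]
    - [9,0,-5]
    - [9,0,-20]
    - [9,0,-45]
    - [9,0,-75]
    - [9,0,-105]
    - [9,0,-135]
    - [9,0,-150]
  dr:
    - [0,0,0]
    - [0,0,0]
    - [0,0,0]
    - [0,0,0]
    - [0,0,0]
    - [0,0,0]
    - [0,0,0]
    - [0,0,0]
    - [0,0,0]
    - [0,0,0]

```text
time: 11.13
position: [0.6009, -0.1404, 0.2374]
tool_rot: [0.534, 3.09, 0.001]
ft_force: [1.5, -0.2, 0.5]
grip_width: 0.005
grip_force: 0.0
```

>>> send_rows:
  xyz:
    - [15,20,0]
    - [35,45,0]
    - [55,70,0]
    - [70,100,0]
    - [80,130,0]
    - [90,160,0]
    - [100,190,0]
    - [105,210,0]
    - [110,220,0]
    - [110,220,0]
  dr:
    - [0,0,0]
    - [0,0,0]
    - [0,0,0]
    - [0,0,0]
    - [0,0,0]
    - [0,0,0]
    - [0,0,0]
    - [0,0,0]
    - [0,0,0]
    - [0,0,0]

```text
time: 11.97
position: [0.5691, 0.1076, 0.2327]
tool_rot: [-0.527, -3.097, -0.002]
ft_force: [-0.4, -0.6, 0.1]
grip_width: 0.001
grip_force: 0.0
```

```bash
python3 go.py
python3 -c "
from h import *
a=cv2.resize(get_image('side')[180:360,220:440,::-1],(396,324)); b=cv2.resize(get_image('top')[120:300,220:440,::-1],(396,324))
cv2.imwrite('pics/s6.png',np.hstack([a,b]))"
```

```text
t 11.9667 pos [0.5691 0.1076 0.2327] F [-0.41 -0.64  0.12] w 0.001
dr [ 0.001 -0.001  0.006]
tip box mm [-118.3  202.9  215.7]
```

View pics/s6.png

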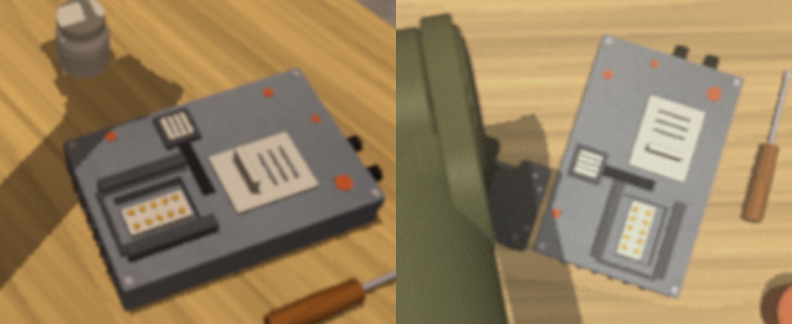

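The cover lies flat and clear of the guides, with its centre near (668,139) in the top half of the picture, about x = +36 mm on the box. The catch is still down and the cup, jar and screwdriver have not moved, so I'm handing in.

```bash
python3 -c "
from h import *
c=np.load('box.npy');q=ray('top',[(371.1,197.2)],.056)[0,:2]-c[:2];print(R.from_rotvec([0,0,-c[2]]).apply([*q,0]))
print(close_job())"
```

```text
[ 0.03860434 -0.02314028  0.        ]
the job is handed in; nothing more can be done
None
```

The catch is pressed fully in, and the cover lies flat on the bare end of the box's top, clear of its guides (centre measured at about x = +38 mm, y = -23 mm); the job was handed in at about 12 s of the 38 s allowed, and no verdict was returned.

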